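# Tip two packing cases, send the branded one to the dispatch rail

## Robot

A 7-joint arm with a two-finger parallel gripper is mounted at the origin on a cart in front of the work surface, level with it; the furniture and walls round the work are solid. World frame = base frame: x ahead of the robot, y to its left, z up, the work surface at z = 0. Lengths are in m, angles in rad, forces in N, time in s.
With the tool pointing down it reaches from about 0.425 to 0.875 m from the base axis. Payload 4.7 kg.
Tool frame: the origin (TCP) lies midway between the tips of the shut fingers; the grasp point (between the pads) lies 19 mm behind it (ctrl.grip_point_offset is the distance from the TCP to the grasp point, in m); z points along the fingers, y is the line along which they close (so a half turn about z gives the same grasp; the last joint's range is limited). The gripper opens to 87 mm and grips with 3 to 60 N. Pads are 19 mm wide; open, the fingers measure 117 mm over their backs; the gripper's body (75 mm by 190 mm) begins 51 mm behind the grasp point.
Start: joints at [1.283, 0.321, -0.07, 1.45, 0.023, 1.371, -0.057], TCP at [0.193, -0.621, 0.223] pointing down, gripper open.
Joint ranges: [-2.86, 2.86], [-0.3, 2.09], [-1.38, 1.24], [0.06, 2.45], [-1.56, 4.7], [0.09, 2.05], [-2.69, 2.69]. Speed limits (rad/s): [2.57, 2.57, 3.14, 3.14, 3.14, 3.14, 3.14].

## Interface

Orientations are given as a rotation vector (axis times angle).
In Python, from bench import ctrl gives the robot as it stands.
- The arm moves only by the tool move_arm, never from a script. Its argument "increments" is text: rows parted by semicolons, each of 7 numbers parted by spaces: the shift along the world's x, y, z in mm, then the turn, a rotation vector about the world's x, y, z in degrees, then the closure in counts, from 0 (fully open) to 255 (shut). A call has exactly 8 rows; each row shifts and turns the commanded pose from where the row before left it; what a row does not reach is not made up. A row lasts 1/12 s, in which the tool goes at most 41.7 mm and 7.16 degrees, less where a joint would pass 70% of its speed; a pose out of reach is approached as far as the arm can. A call with a gripper value outside its range is refused whole. The fingers move at their own pace and stop on an object; "grip_force" is the grip in N (left out, the last holds). Time passes only in rows, so rows that do not move let the fingers close, or fill a call up. It gives the time, the measured TCP pose, the force, the opening and the grip force at its end, in the units of the state.
- ctrl.get_state(): the state, without advancing time (a new reading comes with each control period).
- ctrl.get_image(name): name is "scene" or "top"; returns a dict with "frame" (400x640x3 uint8, red, green, blue), "depth" (400x640 float32, m along the optical axis (not along the pixel's ray), 0 where there is no reading), "fx", "fy", "cx", "cy" (pixels), "k1" (the pictures are not rectified: a ray, as slopes to the right and down, at radius r is drawn at 1 + k1 r^2 times it, then the intrinsics apply), "position" and "orientation" of the camera in the world. Camera axes: x right, y down, z forward; pixel columns grow to the right and rows downward; lengths in m; the calibration is good to about 2 mm. A picture is of the moment at which its call begins.
- ctrl.close_job(): hands the job in; it is judged then, once.
Trained networks look in a picture, given as the dict that the camera call returned (one of the last four; its "shot" number tells which), for a name from the list of things; names that differ only in an ending like _2 or _b are one class to them, and where a whole thing is asked for, a point or a joint stands for the part that bears it (a point fixed in the world has none). Each returns a list of dicts, best first, with "score" (0 to 1); they miss things now and then, are a little off and sometimes report something else, mostly with a low value. They report only what shows in the picture. A call takes as long as a camera call.
- ctrl.find_in(target, picture): "centre" ([x, y, z] in m, in world coordinates, good to about 4 mm: the middle of the surface that is visible of it).
- ctrl.silhouettes(target, picture): "region" (400x640 bool, what is visible of it).
The state is a dict: "time": time; "joint_positions": joint angles; "qd": joint speeds; "joint_torque": joint torques, N m; "position": TCP position; "tool_rot": TCP orientation; "ft_force": force on the tool from outside, world axes, zero at the start; "torque": the same for the moment, N m; "grip_width": opening from 0.0 (shut) to 1.0 (fully open); "grip_force": force on a finger pad.
Only numpy, scipy, OpenCV 4.12 (cv2) and the standard library are available. Lean on these libraries where they do the work, as an engineer would, in place of code of your own. Each camera call takes 0.05 s, during which the arm holds its last target. There are 200 camera calls.

## Task

One of the two small wooden packing cases standing on the bench has the workshop's brand (a ring round a curved horn, as on the earlier case that lies on the timber baulk) burnt into its underside. With the fingertips, tip both cases over away from you onto their backs, so that both undersides face you and can be read; then push the branded one, lying as it is with the brand showing, on towards the back of the bench until its lid is flat against the wooden dispatch rail. The cases are only pushed, never lifted; leave the unbranded one lying where it went over, and disturb nothing else.

Things in the scene. Friction and masses are not known exactly. Their poses are not given: they have to be found in the camera images.
- branded_case: closed, nailed wooden packing case, 90 deep (x) x 120 long (y) x 135 high (z) mm, 0.4 to 0.75 kg, evenly filled. Origin: centre of its underside; own z points to the lid, own x away from the robot, turned 6 to 24 degrees to the left. Starts upright beside the plain case, either left or right of it, and looks like it from outside; under it a dark ring 60 mm across round a curved horn is burnt in.
- plain_case: the other case, same size, weight range and frame; its underside is bare boards, nail heads and one small knot. Each case stands clear of the other (170 to 300 mm between centres). Right of the rail's end a timber baulk (62 mm high) carries an earlier case, brand showing, up to 153 mm.
- branded_case_lid (a point): centre of the branded case's lid (outer face), 135 mm from its origin along its own z. After tipping, the lid is the upright face towards the rail.
- plain_case_lid (a point): centre of the plain case's lid (outer face), 135 mm from its origin along its own z.
- branded_case_mid (a point): middle of the branded case, 67.5 mm from its origin along own z. Pushed slowly at the near long face just under the lid (tips 115 mm up) the case does not slide but tips about its far lower edge; past 34 degrees it goes over by itself and lies on its back: 135 deep, 90 high, underside turned to the robot, origin 45 mm up in that face. Middle: 67.5 mm up upright, 45 lying, at most 81 on the way.
- plain_case_mid (a point): middle of the plain case, which tips in the same way. Friction of case on bench is about 0.6: some 3 N slides a lying case.
- rail_face (a point): middle of the near face of the dispatch rail, a fixed wooden batten 480 long, 24 wide, 30 mm high, running left to right behind the cases; the point is 15 mm above the bench. Its x is square to the face, away from the robot (turned 10 to 20 degrees to the left), its y runs along the rail to the left.
- bangle: dark horn bangle, ring 66 mm across, 13 mm high, lying in front of the cases; origin at its underside. Stays.
- spoon: carved horn spoon, 38 x 157 mm, 18 mm high, lying in front of the cases on the right. Stays.
- comb: pale horn comb, 53 x 95 mm, 4 mm thick, lying flat right of the cases. Stays.
- roll: small roll of abrasive band, 62 mm across, 22 mm high, lying beside the vice in front of the left case. Stays.
- block: sanding block, 52 x 86 x 26 mm, lying at the right in front of the horn heap. Stays.

How it is judged:
On the way, in this order (a step that is already met when the one before it is completed fails the run):
1. one of the two cases lies on its back, underside towards the robot (((angle between branded_case's own z axis and vertical between 1.47 and 1.67 rad and angle between branded_case's own x axis and vertical above 2.97 rad and z of rail_face in the frame of branded_case above 0 m) or (angle between plain_case's own z axis and vertical between 1.47 and 1.67 rad and angle between plain_case's own x axis and vertical above 2.97 rad and z of rail_face in the frame of plain_case above 0 m))), for 0.2 s.
2. both cases lie on their backs, undersides towards the robot, and neither is at the rail yet (angle between branded_case's own z axis and vertical between 1.47 and 1.67 rad and angle between each of branded_case, plain_case's own x axis and vertical above 2.97 rad and z of rail_face in the frame of branded_case above 0 m and angle between plain_case's own z axis and vertical between 1.47 and 1.67 rad and z of rail_face in the frame of plain_case above 0 m and x of each of branded_case_lid, plain_case_lid in the frame of rail_face below -0.012 m), for 0.2 s.
At the end, for the whole second after the job is handed in: Both cases lie still on their backs, undersides to the robot (within 0.1 rad); the branded one's lid is within 6 mm of the rail and square to it within 0.08 rad, on the rail; the plain one's underside centre is under 130 mm from its start (tipping moves it 64 mm), lid over 20 mm off the rail (angle between branded_case's own z axis and vertical between 1.47 and 1.67 rad and angle between each of branded_case, plain_case's own x axis and vertical above 2.97 rad and z of rail_face in the frame of branded_case above 0 m and angle between plain_case's own z axis and vertical between 1.47 and 1.67 rad and z of rail_face in the frame of plain_case above 0 m and linear speed of each of branded_case, plain_case below 0.02 m/s and angular speed of each of branded_case, plain_case below 0.1 rad/s and x of branded_case_lid in the frame of rail_face above -0.006 m and y of branded_case_lid in the frame of rail_face between -0.23 and 0.23 m and angle between the z axis of branded_case and the x axis of rail_face, either way round below 0.08 rad and x of plain_case_lid in the frame of rail_face below -0.02 m and distance of plain_case from where it was at the start of the episode below 0.13 m); the robot touches nothing.
It fails at once if a case is lifted off the bench (its middle rises above what tipping needs, or it is raised flat) ((height (world z) of branded_case_mid above 0.0955 m or (angle between branded_case's own z axis and vertical below 0.1 rad and height (world z) of branded_case_mid above 0.0835 m) or (angle between branded_case's own z axis and vertical above 1.5 rad and height (world z) of branded_case_mid above 0.066 m)) or (height (world z) of plain_case_mid above 0.0955 m or (angle between plain_case's own z axis and vertical below 0.1 rad and height (world z) of plain_case_mid above 0.0835 m) or (angle between plain_case's own z axis and vertical above 1.5 rad and height (world z) of plain_case_mid above 0.066 m))).
It fails at once if one of the small things lying about (bangle, spoon, comb, roll, sanding block) is moved more than 20 mm (distance of any of bangle, spoon, comb, roll, block from where it was at the start of the episode above 0.02 m).
It also fails if it takes over 64 s, if anything falls off the work surface, if the arm or the gripper's body presses on something with over 40 N, if the wrist force passes 120 N, or if a joint passes its speed limit or range.

## Working session

There is one attempt and no reset: what is moved stays moved. The work goes in short steps, Python scripts to look and compute and a tool call to move; the robot and the scene stay as the last step left them, time stands still between calls to the robot, and variables do not carry over. Pictures are saved under pics/ and viewed, at most 10 in all, crops included, and the job is handed in when it is done.

Besides the shell and the picture viewer there is one more tool, called after ">>>" by a JSON object that holds its "name" and its "arguments", one argument or row to a line. move_arm: Moves the arm, as the interface text tells. Its arguments: {"type":"object","properties":{"increments":{"type":"string"},"grip_force":{"type":"number"}},"required":["increments"]}

```bash
mkdir -p pics
cat > h.py <<'E'
import numpy as np, cv2
from scipy.spatial.transform import Rotation as R
from bench import ctrl
def rot(o):
    o=np.array(o,float)
    return o if o.shape==(3,3) else (R.from_rotvec(o).as_matrix() if o.size==3 else R.from_quat(o).as_matrix())
def cloud(p):
    h,w=p['depth'].shape
    v,u=np.mgrid[:h,:w]
    xd=(u-p['cx'])/p['fx'];yd=(v-p['cy'])/p['fy']
    x,y=xd.copy(),yd.copy()
    for _ in range(8):
        f=1+p['k1']*(x*x+y*y);x=xd/f;y=yd/f
    d=p['depth'];c=np.stack([x*d,y*d,d],-1)
    W=c@rot(p['orientation']).T+np.array(p['position'])
    W[d==0]=np.nan
    return W
def save(p,n): cv2.imwrite('pics/'+n,p['frame'][:,:,::-1])
E
python3 - <<'E'
from h import *
np.set_printoptions(precision=3,suppress=True)
for n in('scene','top'):
    p=ctrl.get_image(n);save(p,n+'0.png');W=cloud(p)
    print(n,p['position'],p['orientation'],np.shape(p['orientation']))
    for t in('branded_case','plain_case','bangle','spoon','comb','roll','block','rail_face'):
        try:
            for r in ctrl.find_in(t,p)[:3]: print(t,np.round(r['centre'],3),round(r['score'],2))
        except Exception as e: print(t,e)
    np.savez(''+n+'0.npz',W=W,f=p['frame'])
print(ctrl.get_state())
E
```

```text
scene [0.201 0.58  0.868] [-0.781  2.658 -0.979] (3,)
branded_case [0.517 0.068 0.135] 0.61
plain_case [0.423 0.25  0.132] 0.77
bangle [0.378 0.039 0.015] 0.8
spoon [ 0.401 -0.151  0.009] 0.52
comb [ 0.5   -0.162  0.006] 0.76
roll [0.335 0.275 0.016] 0.77
block [ 0.437 -0.23   0.033] 0.88
rail_face [0.764 0.254 0.03 ] 0.65
rail_face [0.422 0.252 0.132] 0.17
top [ 0.419 -0.004  1.311] [-2.157  2.148 -0.123] (3,)
branded_case [0.527 0.028 0.137] 0.59
plain_case [0.43  0.22  0.137] 0.84
plain_case [0.336 0.269 0.021] 0.48
bangle [0.385 0.036 0.012] 0.51
spoon [ 0.402 -0.153  0.01 ] 0.62
comb [ 0.499 -0.165  0.006] 0.78
comb [0.432 0.223 0.136] 0.5
roll [0.333 0.271 0.019] 0.57
roll [0.526 0.029 0.141] 0.4
block [ 0.436 -0.238  0.032] 0.77
block [0.781 0.207 0.03 ] 0.67
rail_face [0.78  0.206 0.03 ] 0.7
{'time': 0.9, 'joint_positions': array([ 1.283,  0.321, -0.07 ,  1.45 ,  0.023,  1.371, -0.057]), 'qd': array([-0.001,  0.001,  0.003, -0.001,  0.001, -0.001, -0.001]), 'joint_torque': array([ -0.   , -49.109,  -0.403, -31.277,  -0.064,   0.033,   0.   ]), 'position': array([ 0.193, -0.621,  0.223]), 'tool_rot': array([ 3.106,  0.472, -0.   ]), 'ft_force': array([-0.191, -1.395,  1.491]), 'torque': array([ 0.051,  0.051, -0.026]), 'grip_force': 0.0, 'grip_width': 0.9980281949948716}
```

```bash
python3 -c "
import cv2,numpy as np
a=cv2.imread('pics/scene0.png');b=cv2.imread('pics/top0.png')
cv2.imwrite('pics/both.png',cv2.resize(np.vstack([a,b]),(480,600)))"
```

```text
(no output)
```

View pics/top0.png

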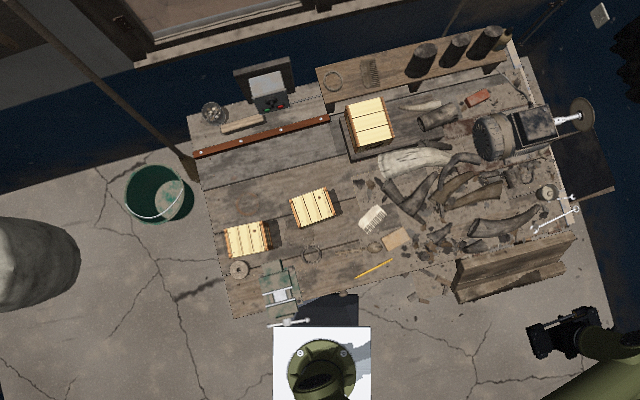

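View pics/scene0.png

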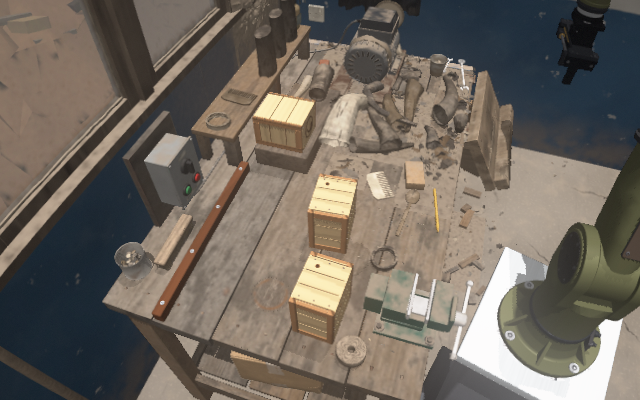

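The top view shows the left case at about (247,240), the right one at (312,207), and the rail from (195,155) to (328,120). The vice is at (280,290) and the roll at (239,269). The scene view shows the same layout, with the bangle at (384,257) in front of the right case.

Run:
```python
from h import *
np.set_printoptions(precision=3,suppress=True)
for n in('top','scene'):
    W=np.load(n+'0.npz')['W'];P=W.reshape(-1,3);P=P[~np.isnan(P[:,0])]
    for nm,c in(('L',(.43,.22)),('R',(.527,.028))):
        m=(np.hypot(P[:,0]-c[0],P[:,1]-c[1])<.1)&(P[:,2]>.125)&(P[:,2]<.15)
        Q=P[m];r=cv2.minAreaRect((Q[:,:2]*1000).astype(np.float32));b=cv2.boxPoints(r)
        print(n,nm,len(Q),np.median(Q[:,2]),r);print(b)
    m=(P[:,2]>.02)&(P[:,2]<.045)&(P[:,0]>.68)&(P[:,0]<.86)&(P[:,1]>-.05)&(P[:,1]<.5)
    Q=P[m]; 
    # robust rail line
    a=Q[:,:2]
    for _ in range(6):
        k=np.polyfit(a[:,1],a[:,0],1);e=a[:,0]-np.polyval(k,a[:,1]);s=max(.016,1.5*e.std());a=a[abs(e)<s]
    r=cv2.minAreaRect((a*1000).astype(np.float32));print('rail',len(a),k,np.degrees(np.arctan(k[0])),r,cv2.boxPoints(r))
# height map coarse
W=np.load('top0.npz')['W'];P=W.reshape(-1,3);P=P[~np.isnan(P[:,0])]
print('rows x from .15 to .65, cols y .5..-.7 max z cm')
for x in np.arange(.15,.9,.05):
    print('%.2f'%x,*['%3d'%(100*max([-.09]+list(P[(abs(P[:,0]-x)<.025)&(abs(P[:,1]-y)<.025),2]))) for y in np.arange(.5,-.75,-.05)])
```

```text
top L 1160 0.13433561297190255 ((433.05950927734375, 225.79873657226562), (90.75372314453125, 118.84950256347656), 12.289806365966797)
[[376.074 274.203]
 [401.371 158.077]
 [490.045 177.395]
 [464.748 293.52 ]]
top R 1188 0.13437039872672762 ((529.2789306640625, 28.353267669677734), (90.43766784667969, 119.58647155761719), 20.119661331176758)
[[466.252  68.943]
 [507.387 -43.346]
 [592.306 -12.237]
 [551.171 100.052]]
rail 1051 [-0.283  0.838] -15.826144979164535 ((780.3031616210938, 206.30950927734375), (27.867856979370117, 481.0716247558594), 15.832127571105957) [[701.275 433.919]
 [832.521 -28.903]
 [859.331 -21.3  ]
 [728.086 441.522]]
scene L 2722 0.13526819258077755 ((432.31732177734375, 227.38900756835938), (90.79908752441406, 121.44226837158203), 12.21650218963623)
[[375.097 277.128]
 [400.795 158.436]
 [489.538 177.65 ]
 [463.84  296.342]]
scene R 1764 0.13571437636822392 ((530.1395874023438, 29.35132598876953), (90.68367767333984, 122.48249816894531), 19.53257942199707)
[[466.932  71.909]
 [507.883 -43.525]
 [593.348 -13.206]
 [552.396 102.228]]
rail 1884 [-0.285  0.839] -
[... 1119 characters left out ...]
 0  13  14  14  13   0   1   6   8   8   7   7   3   4   4   5   0   2
0.60  -9  -9   0   0   0   0   0   0   0  13  13   0   2   3   9   8   8   8   7   6   4   6   6   5   1
0.65  -9   0   0   0   0   0   0   0   0   0   0   0   1   2  11  12  12  11   8   6   5   5   6   5   2
0.70  -9   3   3   2   0   0   0   0   0   0   0   0  15  15  11  12  13  12  10   8  16  17  22  21  18
0.75  -9   3   3   3   3   3   3   0   0   0   0   5  15  15  15   6   9   9   7   4  17  18  22  22  22
0.80  -9   0   6   6   4   3   3   3   3   3   3   6  15  15  15   6  11  11  12  12  17  19  22  22  22
0.85   0   0   6   6   3   3  21  21  20   3  12  14  15  15  15   7  10  12  12  12   9  14  18  22  19
```

>>> {"name": "move_arm", "arguments": {
  "increments": "20 34 5 0 0 0.3 80;20 34 5 0 0 0.3 80;20 34 5 0 0 0.3 80;20 34 5 0 0 0.3 80;20 34 5 0 0 0.3 80;20 34 5 0 0 0.3 80;20 34 5 0 0 0.3 80;20 34 5 0 0 0.3 80"
}}

```text
time: 1.57
position: [0.3539, -0.3468, 0.2631]
tool_rot: [3.094, 0.537, 0.0]
ft_force: [0.4, -1.1, 0.3]
grip_width: 0.693
grip_force: 0.0
```

>>> {"name": "move_arm", "arguments": {
  "increments": "12 38 0 0 0 0 80;12 38 0 0 0 0 80;12 38 0 0 0 0 80;12 38 0 0 0 0 80;12 38 0 0 0 0 80;12 38 0 0 0 0 80;12 38 0 0 0 0 80;12 38 0 0 0 0 80"
}}

```text
time: 2.23
position: [0.4494, -0.0427, 0.263]
tool_rot: [3.094, 0.537, 0.001]
ft_force: [1.1, -0.2, -0.5]
grip_width: 0.69
grip_force: 0.0
```

>>> {"name": "move_arm", "arguments": {
  "increments": "1 6 -18 0 0 0 80;1 6 -18 0 0 0 80;1 6 -18 0 0 0 80;1 6 -18 0 0 0 80;1 6 -18 0 0 0 80;1 6 -18 0 0 0 80;1 6 -18 0 0 0 80;1 5 -18 0 0 0 80"
}}

```text
time: 2.9
position: [0.4573, 0.0028, 0.118]
tool_rot: [3.095, 0.538, 0.001]
ft_force: [0.4, 0.4, -0.3]
grip_width: 0.692
grip_force: 0.0
```

>>> {"name": "move_arm", "arguments": {
  "increments": "2.8 1 0 0 0 0 80;2.8 1 0 0 0 0 80;2.8 1 0 0 0 0 80;2.8 1 0 0 0 0 80;2.8 1 0 0 0 0 80;2.8 1 0 0 0 0 80;2.8 1 0 0 0 0 80;2.8 1 0 0 0 0 80"
}}

```text
time: 3.57
position: [0.479, 0.0099, 0.1188]
tool_rot: [3.095, 0.537, -0.004]
ft_force: [-4.8, -2.1, 4.9]
grip_width: 0.688
grip_force: 2.9
```

>>> {"name": "move_arm", "arguments": {
  "increments": "2.8 1 0 0 0 0 80;2.8 1 0 0 0 0 80;2.8 1 0 0 0 0 80;2.8 1 0 0 0 0 80;2.8 1 0 0 0 0 80;2.8 1 0 0 0 0 80;2.8 1 0 0 0 0 80;2.8 1 0 0 0 0 80"
}}

```text
time: 4.23
position: [0.501, 0.0177, 0.1188]
tool_rot: [3.094, 0.537, -0.005]
ft_force: [-5.4, -2.3, 6.2]
grip_width: 0.682
grip_force: 3.3
```

>>> {"name": "move_arm", "arguments": {
  "increments": "2.8 1 0 0 0 0 80;2.8 1 0 0 0 0 80;2.8 1 0 0 0 0 80;2.8 1 0 0 0 0 80;2.8 1 0 0 0 0 80;2.8 1 0 0 0 0 80;2.8 1 0 0 0 0 80;2.8 1 0 0 0 0 80"
}}

```text
time: 4.9
position: [0.5247, 0.0262, 0.1193]
tool_rot: [3.095, 0.537, -0.0]
ft_force: [-3.3, -0.7, 5.0]
grip_width: 0.687
grip_force: 2.1
```

>>> {"name": "move_arm", "arguments": {
  "increments": "2.8 1 0 0 0 0 80;2.8 1 0 0 0 0 80;2.8 1 0 0 0 0 80;2.8 1 0 0 0 0 80;2.8 1 0 0 0 0 80;0 0 0 0 0 0 80;0 0 0 0 0 0 80;0 0 0 0 0 0 80"
}}

```text
time: 5.57
position: [0.5382, 0.0314, 0.1183]
tool_rot: [-3.095, -0.537, 0.001]
ft_force: [-0.3, 1.0, -0.0]
grip_width: 0.687
grip_force: 0.0
```

>>> {"name": "move_arm", "arguments": {
  "increments": "0 0 35 0 0 0 80;0 0 35 0 0 0 80;-20 10 10 0 0 -1.2 80;-20 10 10 0 0 -1.2 80;-20 10 10 0 0 -1.2 80;-20 10 10 0 0 -1.2 80;-20 10 10 0 0 -1.2 80;-20 10 10 0 0 -1.4 80"
}}

```text
time: 6.23
position: [0.4172, 0.0919, 0.2489]
tool_rot: [3.123, 0.335, -0.0]
ft_force: [1.0, -0.3, 0.6]
grip_width: 0.686
grip_force: 0.0
```

>>> {"name": "move_arm", "arguments": {
  "increments": "-6 15 -6 0 0 0 80;-6 15 -6 0 0 0 80;-6 15 -6 0 0 0 80;-6 15 -6 0 0 0 80;-6 15 -6 0 0 0 80;-6 15 -6 0 0 0 80;-6 15 -6 0 0 0 80;-6 15 -6 0 0 0 80"
}}

```text
time: 6.9
position: [0.3698, 0.212, 0.2002]
tool_rot: [3.123, 0.336, 0.001]
ft_force: [0.9, 0.7, 0.3]
grip_width: 0.688
grip_force: 0.0
```

Run:
```python
from h import *
W=np.load('top0.npz')['W'];P=W.reshape(-1,3)
m=(P[:,0]>.3)&(P[:,0]<.372)&(P[:,1]>.12)&(P[:,1]<.3)&(P[:,2]>.05)
Q=P[m];print(Q.max(0),Q.min(0)); Q2=Q[Q[:,2]>.085]; print(Q2.max(0))
p=ctrl.get_image('scene');save(p,'s1.png')
```

```text
[0.3712251  0.19221578 0.10187375] [0.30000873 0.12060081 0.05179813]
[0.36944322 0.19221578 0.10187375]
```

View pics/s1.png

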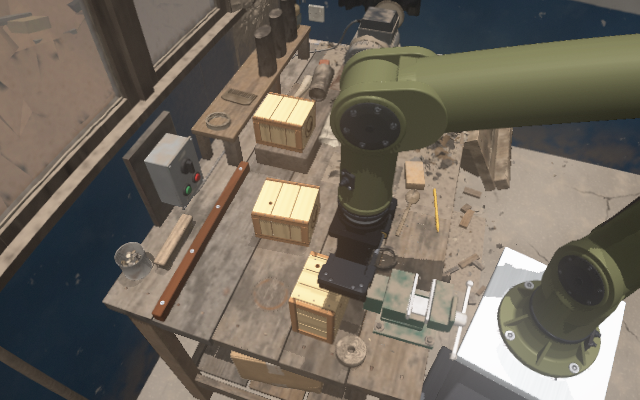

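The right case now lies on its back at (287,212), and the tool hovers in front of the left case at (315,290). The vice top is at z = 0.102, so I keep the tips at 0.12.

>>> {"name": "move_arm", "arguments": {
  "increments": "0 0 -10 0 0 0 80;0 0 -10 0 0 0 80;0 0 -10 0 0 0 80;0 0 -10 0 0 0 80;0 0 -10 0 0 0 80;0 0 -10 0 0 0 80;0 0 -10 0 0 0 80;0 0 -10 0 0 0 80"
}}

```text
time: 7.62
position: [0.3703, 0.2112, 0.1195]
tool_rot: [-3.124, -0.336, 0.001]
ft_force: [-0.2, -0.7, 0.5]
grip_width: 0.686
grip_force: 0.0
```

>>> {"name": "move_arm", "arguments": {
  "increments": "3 0.65 0 0 0 0 80;3 0.65 0 0 0 0 80;3 0.65 0 0 0 0 80;3 0.65 0 0 0 0 80;3 0.65 0 0 0 0 80;3 0.65 0 0 0 0 80;3 0.65 0 0 0 0 80;3 0.65 0 0 0 0 80"
}}

```text
time: 8.28
position: [0.3947, 0.2168, 0.1208]
tool_rot: [3.123, 0.336, 0.0]
ft_force: [-3.9, -0.8, 3.5]
grip_width: 0.686
grip_force: 2.1
```

>>> {"name": "move_arm", "arguments": {
  "increments": "3 0.65 0 0 0 0 80;3 0.65 0 0 0 0 80;3 0.65 0 0 0 0 80;3 0.65 0 0 0 0 80;3 0.65 0 0 0 0 80;3 0.65 0 0 0 0 80;3 0.65 0 0 0 0 80;3 0.65 0 0 0 0 80"
}}

```text
time: 8.95
position: [0.419, 0.2219, 0.1207]
tool_rot: [-3.123, -0.336, -0.001]
ft_force: [-2.8, -0.5, 3.1]
grip_width: 0.68
grip_force: 1.7
```

>>> {"name": "move_arm", "arguments": {
  "increments": "3 0.65 0 0 0 0 80;3 0.65 0 0 0 0 80;3 0.65 0 0 0 0 80;3 0.65 0 0 0 0 80;3 0.65 0 0 0 0 80;3 0.65 0 0 0 0 80;3 0.65 0 0 0 0 80;0 0 0 0 0 0 80"
}}

```text
time: 9.62
position: [0.4401, 0.2263, 0.1204]
tool_rot: [-3.123, -0.336, -0.0]
ft_force: [-0.0, -0.3, 0.6]
grip_width: 0.687
grip_force: 0.0
```

>>> {"name": "move_arm", "arguments": {
  "increments": "0 0 30 0 0 0 80;0 0 30 0 0 0 80;0 0 30 0 0 0 80;0 0 30 0 0 0 80;0 -38 0 0 0 0 80;0 -38 0 0 0 0 80;0 -38 0 0 0 0 80;0 -38 0 0 0 0 80"
}}

```text
time: 10.28
position: [0.4391, 0.0726, 0.2409]
tool_rot: [3.122, 0.337, 0.002]
ft_force: [0.7, -0.1, -0.1]
grip_width: 0.682
grip_force: 0.0
```

>>> {"name": "move_arm", "arguments": {
  "increments": "0 -38 0 0 0 0 80;0 -38 0 0 0 0 80;0 -38 0 0 0 0 80;0 -38 0 0 0 0 80;0 -38 0 0 0 0 80;0 0 0 0 0 0 80;0 0 0 0 0 0 80;0 0 0 0 0 0 80"
}}

```text
time: 10.95
position: [0.4394, -0.1151, 0.2404]
tool_rot: [-3.123, -0.336, 0.0]
ft_force: [-0.3, 0.6, -0.0]
grip_width: 0.687
grip_force: 0.0
```

Run:
```python
from h import *
np.set_printoptions(precision=1,suppress=True)
for n in('scene','top'):
    p=ctrl.get_image(n);W=cloud(p);P=W.reshape(-1,3);P=P[~np.isnan(P[:,0])]
    if n=='scene': cv2.imwrite('pics/s2.png',cv2.resize(p['frame'][140:360,220:400,::-1],None,fx=2.7,fy=2.7,interpolation=cv2.INTER_CUBIC))
    for t in('branded_case','plain_case'):
        for r in ctrl.find_in(t,p)[:3]: print(t,np.round(r['centre'],3),round(r['score'],2))
    for nm,c in(('L',(.54,.25)),('R',(.635,.067))):
        m=(np.hypot(P[:,0]-c[0],P[:,1]-c[1])<.115)&(P[:,2]>.08)&(P[:,2]<.1)
        Q=P[m];r=cv2.minAreaRect((Q[:,:2]*1000).astype(np.float32));print(n,nm,len(Q),r);print(cv2.boxPoints(r))
```

```text
branded_case [0.6 0.1 0.1] 0.92
plain_case [0.5 0.3 0.1] 0.75
scene L 3479 ((547.8779907226562, 253.13385009765625), (136.39447021484375, 121.7520980834961), 12.431483268737793)
[[468.2 297.9]
 [494.4 179. ]
 [627.6 208.4]
 [601.4 327.3]]
scene R 2401 ((636.5072021484375, 67.40440368652344), (136.29049682617188, 123.27437591552734), 19.974393844604492)
[[551.4 102.1]
 [593.5 -13.8]
 [721.6  32.8]
 [679.5 148.6]]
branded_case [0.6 0.1 0.1] 0.81
plain_case [0.5 0.2 0.1] 0.69
top L 1601 ((546.6438598632812, 251.78802490234375), (135.98574829101562, 118.98607635498047), 12.648076057434082)
[[467.3 294.9]
 [493.3 178.9]
 [626.  208.6]
 [600.  324.7]]
top R 1607 ((635.2540283203125, 66.69815063476562), (135.57159423828125, 120.24584197998047), 19.96802520751953)
[[551.  100.1]
 [592.1 -13. ]
 [719.5  33.3]
 [678.4 146.4]]
```

View pics/s2.png

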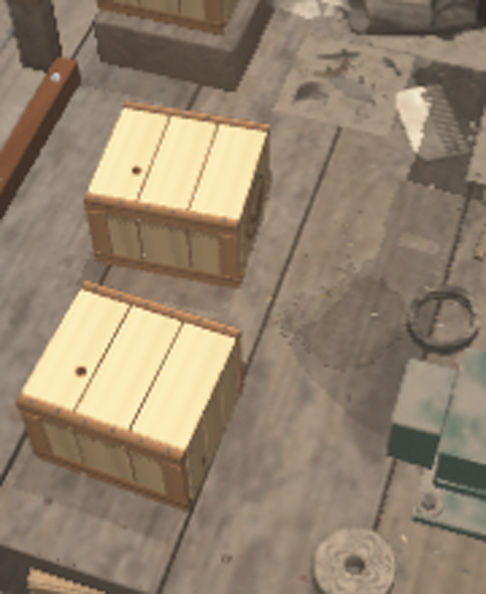

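Seen edge-on in the crop, the right case has dark burnt marks on its underside at about (257,195), while the left case's underside shows bare boards with a small mark at (203,465). The detector agrees (0.92), so the right case is the branded one.

>>> {"name": "move_arm", "arguments": {
  "increments": "12 18.5 -11 0 0 0.45 15;12 18.5 -11 0 0 0.45 15;12 18.5 -11 0 0 0.45 15;12 18.5 -11 0 0 0.45 15;12 18.5 -11 0 0 0.45 15;12 18.5 -11 0 0 0.45 15;12 18.5 -11 0 0 0.45 15;12 18.5 -11 0 0 0.45 15"
}}

```text
time: 11.92
position: [0.5359, 0.0336, 0.1522]
tool_rot: [3.111, 0.436, 0.001]
ft_force: [0.1, -1.5, 0.6]
grip_width: 0.939
grip_force: 0.0
```

>>> {"name": "move_arm", "arguments": {
  "increments": "0 0 -13.5 0 0 0 15;0 0 -13.5 0 0 0 15;0 0 -13.5 0 0 0 15;0 0 -13.5 0 0 0 15;0 0 -13.5 0 0 0 15;0 0 -13.5 0 0 0 15;0 0 -13.5 0 0 0 15;0 0 -13.5 0 0 0 15"
}}

```text
time: 12.58
position: [0.5353, 0.0321, 0.0433]
tool_rot: [3.111, 0.434, -0.0]
ft_force: [-0.1, 0.0, -0.8]
grip_width: 0.943
grip_force: 0.0
```

>>> {"name": "move_arm", "arguments": {
  "increments": "5 1.4 0 0 0 0 15;5 1.4 0 0 0 0 15;5 1.4 0 0 0 0 15;5 1.4 0 0 0 0 15;5 1.4 0 0 0 0 15;5 1.4 0 0 0 0 15;5 1.4 0 0 0 0 15;5 1.4 0 0 0 0 15"
}}

```text
time: 13.25
position: [0.5727, 0.0445, 0.0447]
tool_rot: [-3.111, -0.437, 0.01]
ft_force: [-9.6, -0.7, 7.1]
grip_width: 0.941
grip_force: 4.8
```

>>> {"name": "move_arm", "arguments": {
  "increments": "5 1.4 0 0 0 0 15;5 1.4 0 0 0 0 15;5 1.4 0 0 0 0 15;5 1.4 0 0 0 0 15;5 1.4 0 0 0 0 15;5 1.4 0 0 0 0 15;5 1.4 0 0 0 0 15;5 1.4 0 0 0 0 15"
}}

```text
time: 13.92
position: [0.6132, 0.0539, 0.0446]
tool_rot: [3.11, 0.434, -0.01]
ft_force: [-9.0, -2.6, 5.5]
grip_width: 0.94
grip_force: 4.6
```

>>> {"name": "move_arm", "arguments": {
  "increments": "4.5 1.3 0 0 0 0 15;4.5 1.3 0 0 0 0 15;4.5 1.3 0 0 0 0 15;4.5 1.3 0 0 0 0 15;4.5 1.3 0 0 0 0 15;4.5 1.3 0 0 0 0 15;4.5 1.3 0 0 0 0 15;0 0 0 0 0 0 15"
}}

```text
time: 14.58
position: [0.6462, 0.0635, 0.0446]
tool_rot: [3.111, 0.434, -0.005]
ft_force: [-5.8, -1.8, 3.2]
grip_width: 0.941
grip_force: 2.4
```

```bash
cat > m.py <<'E'
from h import *
np.set_printoptions(precision=1,suppress=True)
n=np.array([.962,.274])
for nm in('scene','top'):
    p=ctrl.get_image(nm);save(p,nm+'_last.png');W=cloud(p);P=W.reshape(-1,3);P=P[~np.isnan(P[:,0])]
    s=ctrl.get_state()['position'];c=s[:2]+n*.078
    for k,c in(('R',c),('L',(.547,.252))):
        m=(np.hypot(P[:,0]-c[0],P[:,1]-c[1])<.115)&(P[:,2]>.08)&(P[:,2]<.1)
        Q=P[m];r=cv2.minAreaRect((Q[:,:2]*1000).astype(np.float32));b=cv2.boxPoints(r)
        print(nm,k,len(Q),r);print('railx',(b/1000-[.7695,.2027])@n*1000)
E
python3 m.py
```

```text
scene R 1341 ((710.7724609375, 83.73567199707031), (157.77548217773438, 122.82708740234375), 15.38977336883545)
railx [-167.5 -168.5  -10.7   -9.6]
scene L 3471 ((548.2783203125, 252.91162109375), (137.40615844726562, 122.58555603027344), 12.027983665466309)
railx [-263.5 -271.8 -134.6 -126.4]
top R 26 ((771.0800170898438, 100.10208892822266), (32.79233932495117, 119.2583236694336), 17.817899703979492)
railx [-45.  -41.   -8.2 -12.2]
top L 1596 ((546.4246826171875, 252.16665649414062), (135.81866455078125, 119.46341705322266), 12.956643104553223)
railx [-265.8 -271.9 -136.3 -130.1]
```

>>> {"name": "move_arm", "arguments": {
  "increments": "1.6 0.45 0 0 0 0 15;1.6 0.45 0 0 0 0 15;1.6 0.45 0 0 0 0 15;1.6 0.45 0 0 0 0 15;1.6 0.45 0 0 0 0 15;1.6 0.45 0 0 0 0 15;0 0 0 0 0 0 15;0 0 0 0 0 0 15"
}}

```text
time: 15.35
position: [0.6552, 0.066, 0.0446]
tool_rot: [3.11, 0.434, -0.005]
ft_force: [-6.1, -2.4, 4.3]
grip_width: 0.938
grip_force: 3.5
```

>>> {"name": "move_arm", "arguments": {
  "increments": "1 0.3 0 0 0 0 15;1 0.3 0 0 0 0 15;1 0.3 0 0 0 0 15;1 0.3 0 0 0 0 15;0 0 0 0 0 0 15;0 0 0 0 0 0 15;0 0 0 0 0 0 15;0 0 0 0 0 0 15"
}}

```text
time: 16.02
position: [0.6577, 0.0667, 0.0446]
tool_rot: [3.11, 0.434, -0.01]
ft_force: [-10.6, -3.4, 6.7]
grip_width: 0.945
grip_force: 5.8
```

>>> {"name": "move_arm", "arguments": {
  "increments": "1 0.3 0 0 0 0 15;1 0.3 0 0 0 0 15;1 0.3 0 0 0 0 15;1 0.3 0 0 0 0 15;0 0 0 0 0 0 15;0 0 0 0 0 0 15;0 0 0 0 0 0 15;0 0 0 0 0 0 15"
}}

```text
time: 16.68
position: [0.6575, 0.0665, 0.0446]
tool_rot: [3.107, 0.433, -0.025]
ft_force: [-24.1, -6.0, 16.5]
grip_width: 0.942
grip_force: 12.4
```

It is hard against the rail. Backing off square, then up.

>>> {"name": "move_arm", "arguments": {
  "increments": "-2 -0.6 0 0 0 0 15;-4 -1.1 0 0 0 0 15;-5 -1.4 0 0 0 0 15;-6 -1.7 0 0 0 0 15;-8 -2.3 0 0 0 0 15;-8 -2.3 0 0 0 0 15;-8 -2.3 0 0 0 0 15;-8 -2.3 0 0 0 0 15"
}}

```text
time: 17.35
position: [0.6147, 0.0546, 0.0446]
tool_rot: [3.111, 0.434, 0.0]
ft_force: [0.3, -0.2, 1.0]
grip_width: 0.947
grip_force: 0.0
```

>>> {"name": "move_arm", "arguments": {
  "increments": "0 0 35 0 0 0 15;0 0 35 0 0 0 15;0 0 35 0 0 0 15;0 0 35 0 0 0 15;-30 -25 15 0 0 0 15;-30 -25 15 0 0 0 15;-30 -25 0 0 0 0 15;-30 -25 0 0 0 0 15"
}}

```text
time: 18.02
position: [0.4946, -0.0455, 0.2151]
tool_rot: [3.11, 0.435, 0.003]
ft_force: [0.3, -0.1, -0.8]
grip_width: 0.939
grip_force: 0.0
```

>>> {"name": "move_arm", "arguments": {
  "increments": "-10 -36 0 0 0 0 15;-10 -36 0 0 0 0 15;-10 -36 0 0 0 0 15;-10 -36 0 0 0 0 15;0 0 0 0 0 0 15;0 0 0 0 0 0 15;0 0 0 0 0 0 15;0 0 0 0 0 0 15"
}}

```text
time: 18.68
position: [0.4561, -0.1873, 0.2145]
tool_rot: [-3.111, -0.438, -0.0]
ft_force: [0.2, 0.0, -0.1]
grip_width: 0.942
grip_force: 0.0
```

```bash
sed -i 's/c=s\[:2\]+n\*.078/c=np.array([.6577,.0667])+n*.078/' m.py; python3 m.py
```

```text
scene R 2277 ((733.0020751953125, 90.099609375), (137.6596221923828, 123.78534698486328), 15.606888771057129)
railx [-134.5 -135.1    2.6    3.2]
scene L 3489 ((548.1364135742188, 253.51145935058594), (137.36183166503906, 121.54358673095703), 13.014552116394043)
railx [-264.6 -270.7 -133.5 -127.4]
top R 1571 ((731.6515502929688, 89.44207763671875), (137.77635192871094, 120.20043182373047), 15.975887298583984)
railx [-136.4 -136.3    1.5    1.4]
top L 1599 ((546.569580078125, 251.8982696533203), (135.99298095703125, 118.97935485839844), 12.366582870483398)
railx [-265.2 -272.5 -136.8 -129.4]
```

View pics/scene_last.png

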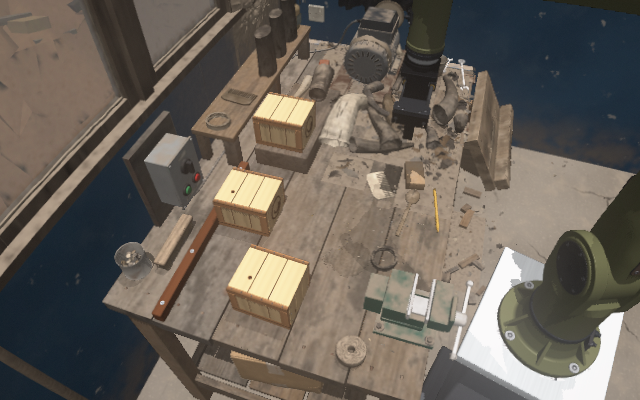

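The branded case, with its brand at (277,207), is flush and square on the rail. The plain case lies where it fell at (270,285), and the small things are undisturbed.

```bash
python3 -c "
from bench import ctrl
print(ctrl.close_job())"
```

```text
the job is handed in; nothing more can be done
None
```

I tipped both cases onto their backs, pushed the branded one (the right-hand case) flush and square against the rail, left the plain one where it fell, and handed the job in at about 19 s; no verdict was returned.

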